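# Sort a returned case, then hold the upper articulator frame over the lower

## Robot

A 6-joint arm with a two-finger parallel gripper is mounted at the origin on a cart in front of the work surface, level with it; the furniture and walls round the work are solid. World frame = base frame: x ahead of the robot, y to its left, z up, the work surface at z = 0. Lengths are in m, angles in degrees, forces in N, time in s.
With the tool pointing down it reaches from about 0.35 to 0.875 m from the base axis. Payload 4.2 kg.
Tool frame: the origin (TCP) lies at the very end of the fingers, on their centre line; the grasp point (between the pads) lies 19 mm behind it; z points along the fingers, y is the line along which they close (so a half turn about z gives the same grasp; the last joint's range is limited). The gripper opens to 87 mm and grips with 3 to 60 N. Pads are 19 mm wide; open, the fingers measure 117 mm over their backs; the gripper's body (75 mm by 190 mm) begins 51 mm behind the grasp point.
Start: joints at [-54.11, 22.042, 0.453, 0, -68.411, -14.817], TCP at [0.225, -0.583, 0.223] pointing down, gripper open.
Joint ranges: [-179.83, 179.83], [-69.29, 118.12], [-61.27, 80.66], [-181.25, 117.63], [-171.15, -9.14], [-177.46, 177.46]. Speed limits (degrees/s): [159.86, 159.86, 180, 180, 180, 180].

## Interface

Orientations are given as a 3x3 rotation matrix whose columns are the frame's x, y, z axes.
In Python, from workcell import arm, imaging gives the robot as it stands. The module is installed in compiled form; this text tells all that it offers.
- The arm moves only by the tool play_rows, never from a script. Its argument "motion" is a list that holds one entry, the list of rows, each a list of 4 numbers: the shift along the tool's x, y, z in cm, then the turn about the tool's z in degrees. A call has 1 to 12 rows; each row shifts and turns the commanded pose from where the row before left it, along the tool's axes as they then stand; what a row does not reach is not made up. A row lasts 1/8 s, in which the tool goes at most 62.5 mm and 10.7 degrees, less where a joint would pass 70% of its speed; a pose out of reach is approached as far as the arm can. A call with a gripper value outside its range is refused whole. "claw" is the opening, from -1 (shut) to 1 (fully open), set as the call begins (left out, the last holds). The fingers move at their own pace and stop on an object; the grip force is fixed at half the most. Time passes only in rows, so rows that do not move let the fingers close. It gives the time, the measured TCP pose, the force, the opening and the grip force at its end, in the units of the state.
- arm.read_state(): the state, without advancing time (a new reading comes with each control period).
- imaging.camera(name): name is "scene" or "top"; returns (picture, depth): 384x512x3 uint8, blue, green, red; 384x512 float32, m along the optical axis (not along the pixel's ray), 0 where there is no reading.
- imaging.calibration(name): a dict with "fx", "fy", "cx", "cy" (pixels), "rvec" (rotation vector, rad) and "tvec" (3), from world to camera coordinates, as OpenCV has them. Camera axes: x right, y down, z forward; pixel columns grow to the right and rows downward; lengths in m; the calibration is good to about 2 mm. A picture is of the moment at which its call begins. calibration takes no time and is no camera call.
- arm.sign_off(): hands the job in; it is judged then, once.
The state is a dict: "time": time; "joint_pos": joint angles; "joint_vel": joint speeds; "effort": joint torques, N m; "tool_pos": TCP position; "ee_rot": TCP orientation; "wrist_force": force on the tool from outside, world axes, zero at the start; "ft_torque": the same for the moment, N m; "gripper_width": opening from 0.0 (shut) to 1.0 (fully open); "finger_force": force on a finger pad.
Only numpy, scipy, OpenCV 4.12 (cv2) and the standard library are available. Lean on these libraries where they do the work, as an engineer would, in place of code of your own. Each camera call takes 0.05 s, during which the arm holds its last target. There are 200 camera calls.

## Task

A case has come back for a bite check: put the loose white stone cast away in the green pan and the used metal impression tray in the red pan. Then take the articulator's upper frame by its spine at the balance point (between the brass thumbscrew and the crossbar), and hold it level above the lower frame, its front to the lower's front, with a ball inside each of its two rear housings and the tooth rows about 15 mm apart, so that the bite foil can be laid between them. Do not knock it against the lower frame or disturb the bottle, glass dish, bur block and binder clip; finish while you are still holding it there, touching nothing else.

Things in the scene. Friction and masses are not known exactly. Their poses are not given: they have to be found in the camera images.
- upper: Articulator upper frame, loose, 0.4 kg, stands on its yellow cast and two rear housings. Origin under its balance point, level with tooth tips and housing mouths (z = 0 on the worktop); x rear, y left. In mm: cast and plaster at x = -60, 56 x 58, z 0 to 49, brass thumbscrew over it to z 68; incisal pin, 6 thick, at x = -103, z 3 to 81; crossbar at x = 48, 112 long (y), z 46 to 58.
- balance (a point): Upper frame's balance point: the centre of mass lies straight below it. Middle of the aluminium spine, 51 mm above upper's origin; axes as upper. The spine is 10 mm wide (y) and 14 mm high (z 44 to 58 in upper), bare and free on both sides for 30 mm to the front and to the rear of this point.
- housing_left (a point): Centre of the open underside of the upper frame's left housing, at (48, 45, 0) mm in upper. The housing is a dark steel box, 30 x 30 mm outside, 24 x 24 mm inside, open below; its roof's underside is 40 mm up.
- housing_right (a point): The same for the right housing, at (48, -45, 0) mm in upper.
- lower: Articulator lower frame, fixed, origin on the worktop; x rear, y left. In mm: base 8 thick, x -122 to 66, 124 wide (y) at the rear; yellow cast at x = -60, tooth tips at z 44; incisal table at x = -103, top at z 46. Closed, upper's origin would be straight over this one at z 44, yaws equal; each mm higher is a mm between the tooth rows (15 apart: z 59, ball tops 25 up inside the housings).
- ball_left (a point): Centre of the left ball, 12 mm in diameter, on a steel post 10 mm thick at the rear of the lower frame: at (48, 45, 78) mm in lower, ball top at z = 84 mm.
- ball_right (a point): Centre of the right ball, alike, at (48, -45, 78) mm in lower.
- cast_white: Loose white stone cast, 56 (x) x 58 (y) x 32 (z) mm, 90 g, teeth up. Origin: centre of its underside. The base, z = 0 to 16 mm, is to be gripped on its sides (across y).
- imp_tray: Loose metal impression tray, 83 (x) x 66 (y) x 14 (z) mm, 40 g, a horseshoe bowl with a flat handle. Origin: centre of its underside. The horseshoe spans x = -41 to 16 mm; the handle, 12 mm wide (y), 3 mm thick at z = 3 to 6 mm, spans x = 14 to 41 on the centre line and can be pinched across y.
- green_pan: Green case pan, loose, 0.25 kg, 154 (x) x 222 (y) x 60 (z) mm, inside about 130 x 198 mm, floor 2 mm up; it stands with its long side along the robot's x. The fixed mixing machine's nozzle and head hang just over its far end, so lower things into its middle or near half. Origin: centre of its underside.
- red_pan: Red case pan, loose, 0.3 kg, 176 (x) x 250 (y) x 60 (z) mm, inside about 135 x 200 mm, floor 4 to 9 mm up; it stands with its long side along the robot's x. A red flag plate stands up to z = 170 mm on the rim at its own +x side (the robot's left, away from the work). Origin: centre of its underside.
- bottle_red: Bystander: white reagent bottle with a red cap, 47 mm across, 100 mm tall. Origin: centre of its underside.
- dappen_green: Bystander: small green glass dish, 35 mm across, 24 mm tall. Origin: centre of its underside.
- bur_block: Bystander: grey block with dental burs standing in it, 28 x 60 x 37 mm. Origin: centre of its underside.
- clip: Bystander: black binder clip, 30 x 24 x 28 mm. Origin: centre of its underside.

How it is judged:
By the outcome, as a careful person would: the job done as asked, in the order asked, and still so for the second after the job is handed in, while the arm keeps its last pose, push and grip.
It also fails if it takes over 67 s, if anything falls off the work surface, if the arm or the gripper's body presses on something with over 40 N, if the wrist force passes 120 N, or if a joint passes its speed limit or range.

## Working session

There is one attempt and no reset: what is moved stays moved. The work goes in short steps, Python scripts to look and compute and a tool call to move; the robot and the scene stay as the last step left them, time stands still between calls to the robot, and variables do not carry over. Pictures are saved under pics/ and viewed, at most 10 in all, crops included, and the job is handed in when it is done.

Besides the shell and the picture viewer there is one more tool, called after "Request:" as name(argument=value, ...), one argument or row to a line, values as JSON. play_rows: Moves the arm, as the interface text tells. Its arguments: {"type":"object","properties":{"motion":{"type":"array","items":{"type":"array","items":{"type":"array","items":{"type":"number"}}}},"claw":{"type":"number"}},"required":["motion"]}

```bash
mkdir -p pics; cat > h.py <<'E'
import numpy as np, cv2
from workcell import arm, imaging
def cal(n):
    c=imaging.calibration(n); R=cv2.Rodrigues(np.array(c["rvec"],float))[0]
    return c,R,np.array(c["tvec"],float).ravel()
def cloud(n,d):
    c,R,t=cal(n); v,u=np.mgrid[:384,:512]
    P=np.stack([(u-c["cx"])/c["fx"]*d,(v-c["cy"])/c["fy"]*d,d],-1)
    W=(P-t)@R; W[d==0]=np.nan; return W
def ray(n,u,v,z):
    c,R,t=cal(n); o=-R.T@t; r=R.T@np.array([(u-c["cx"])/c["fx"],(v-c["cy"])/c["fy"],1])
    return o+r*(z-o[2])/r[2]
def proj(n,P):
    c,R,t=cal(n); q=R@np.array(P)+t; return [c["fx"]*q[0]/q[2]+c["cx"],c["fy"]*q[1]/q[2]+c["cy"]]
E
python3 - <<'E'
from h import *
for n in("scene","top"):
    p,d=imaging.camera(n); cv2.imwrite(f"pics/{n}0.png",cv2.resize(p,(800,600),interpolation=cv2.INTER_CUBIC)); np.savez(f"{n}0.npz",p=p,d=d)
    c,R,t=cal(n); print(n,-R.T@t,R[2],c["fx"],np.mean(d==0))
print(arm.read_state())
E
```

```text
scene [-0.25081042  0.6449087   0.69546542] [ 0.67519895 -0.52280535 -0.52036616] 363.0242635289611 0.004053751627604167
top [0.48127019 0.01151476 1.23971421] [ 0.06525856  0.02634038 -0.99752068] 373.63700627106704 0.004033406575520833
{'time': 0.1, 'joint_pos': array([-5.41093321e+01,  2.20877467e+01,  3.87732432e-01, -2.49983532e-02,
       -6.84100673e+01, -1.48152325e+01]), 'joint_vel': array([-0.02409662, -0.18653309,  0.12639952,  0.03534524,  0.05398341,
       -0.04068453]), 'effort': array([-3.78606037e-04, -3.91689456e+01,  1.87934643e+01,  4.23189595e+00,
        1.34730869e-02, -6.18108879e-05]), 'tool_pos': array([ 0.22456041, -0.58269675,  0.22155599]), 'ee_rot': array([[-9.33165611e-01, -3.59445833e-01, -7.97648890e-04],
       [-3.59446704e-01,  9.33163891e-01,  1.79431163e-03],
       [ 9.93793032e-05,  1.96110217e-03, -9.99998072e-01]]), 'wrist_force': array([-0.00323173,  0.58703712,  0.08995721]), 'ft_torque': array([-0.01119732, -0.0159579 , -0.01655559]), 'finger_force': 0.0, 'gripper_width': 1.0000313752690602}
```

View pics/scene0.png

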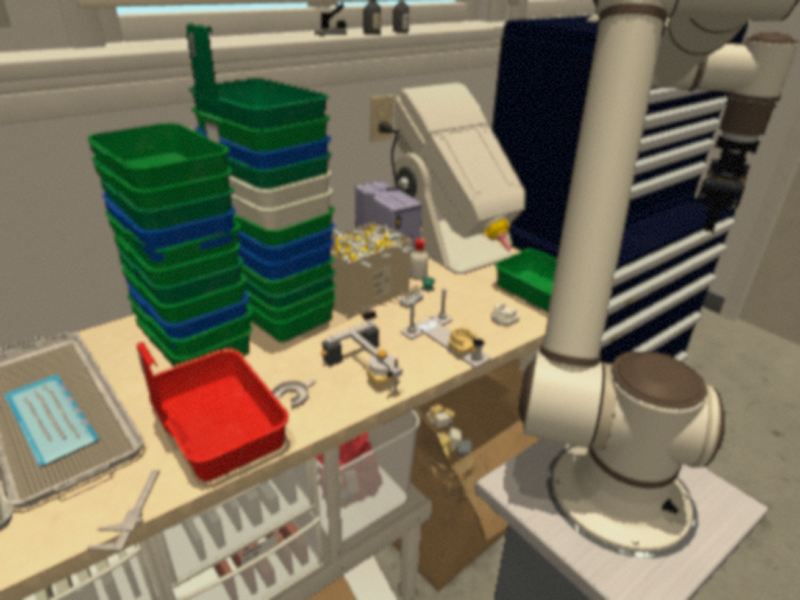

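View pics/top0.png

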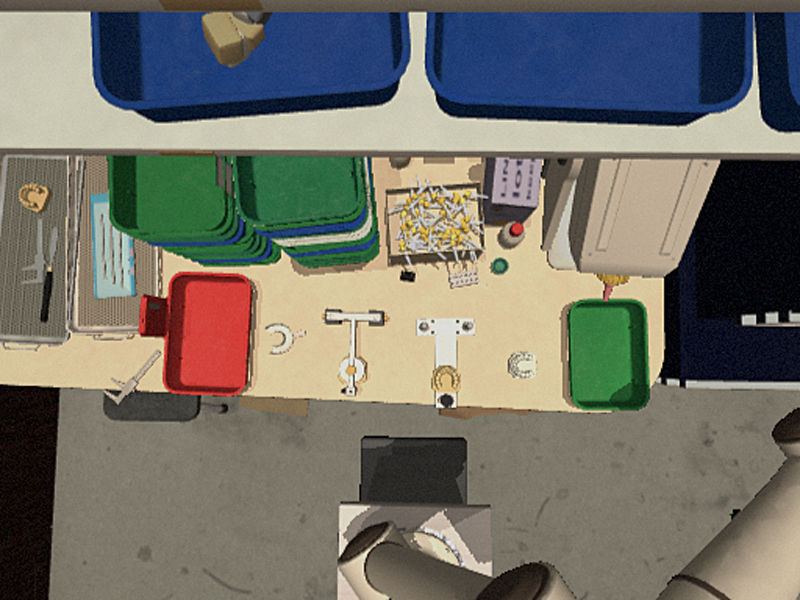

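The scene view shows the upper frame at about (365,345), the lower frame at (445,335), the white cast at (505,313) and the tray at (292,392). In the top view (800 px wide) they are at upper (352,345), lower (445,355), cast (522,365), tray (283,338), green pan (608,355) and red pan (210,335).

```bash
cat > m.py <<'E'
from h import *
D={n:np.load(f"{n}0.npz") for n in("scene","top")}
W={n:cloud(n,D[n]["d"]) for n in D}
w=W["top"]; z=w[...,2]
def box(u0,v0,u1,v1): 
    m=np.zeros((384,512),bool); s=.64; m[int(v0*s):int(v1*s),int(u0*s):int(u1*s)]=1; return m
def rep(nm,b,zlo,zhi=.3):
    m=box(*b)&(z>zlo)&(z<zhi); q=w[m]
    r=cv2.minAreaRect((q[:,:2]*1000).astype(np.float32))
    print(nm,len(q),"mn",q.min(0).round(4),"mx",q.max(0).round(4),"mean",q.mean(0).round(4),"rect",np.round(r[0],1),np.round(r[1],1),round(r[2],1))
print("table",np.nanmedian(z[box(470,330,500,400)]),np.nanmedian(z[box(390,320,410,400)]), np.nanmedian(W["scene"][...,2][260:270,175:185]))
rep("cast",(495,340,550,390),.008)
rep("tray",(258,315,310,365),.006)
rep("upper",(318,300,392,400),.03)
rep("crossbar",(318,300,392,330),.035)
rep("uthumb",(330,330,375,385),.06)
rep("lower",(410,305,485,412),.005)
rep("lower base plate",(410,312,485,340),.004,.02)
rep("balls",(410,305,485,340),.06)
rep("lowercast",(425,362,468,392),.03)
rep("green",(560,290,655,415),.045)
rep("red",(160,265,258,400),.045,.08)
rep("redflag",(135,285,175,345),.1)
rep("bottle",(495,215,530,250),.08)
for nm,b in(("clip",(398,265,418,285)),("bur",(445,258,482,290)),("dish",(488,255,512,278))): rep(nm,b,.012)
for n,b in (("shelf",(200,60,700,148)),): 
    q=w[box(*b)]; print(n,np.nanmin(q,0),np.nanmedian(q,0))
q=w[box(100,130,720,152)]; q=q[q[:,2]>.25]; print("front edge shelf",q.min(0))
q=w[box(550,155,720,300)]; q=q[(q[:,2]>.07)]; print("mixer",np.nanmin(q,0),np.nanmax(q,0))
q=w[box(590,270,640,305)]; q=q[(q[:,2]>.07)]; print("nozzle",np.nanmin(q,0),np.nanmax(q,0))
E
python3 m.py
python3 - <<'E'
import sys; sys.path.insert(0,'.')
import cv2,numpy as np
p=np.load('top0.npz')['p']
cv2.imwrite('pics/crop.png',cv2.resize(p[190:265,165:352],(800,321),interpolation=cv2.INTER_CUBIC))
E
```

```text
table 0.00176105408716769 0.0018743464680726699 0.046073190968323005
cast 275 mn [ 0.4025 -0.2597  0.0081] mx [ 0.4713 -0.1927  0.0363] mean [ 0.443  -0.2197  0.0226] rect [ 440.1 -222. ] [64.3 60.3] 18.7
tray 127 mn [0.4398 0.2285 0.006 ] mx [0.5401 0.3372 0.0179] mean [0.4955 0.2824 0.0099] rect [491.8 283.6] [ 99.3 106.2] 3.1
upper 688 mn [0.3783 0.0636 0.03  ] mx [0.5522 0.1972 0.0829] mean [0.4785 0.1296 0.0537] rect [464.8 132.2] [133.6 173.3] 88.5
crossbar 293 mn [0.5136 0.0636 0.0359] mx [0.5522 0.1892 0.0652] mean [0.5367 0.1282 0.055 ] rect [532.4 126.6] [125.8  37.9] 88.5
uthumb 66 mn [0.4036 0.1232 0.06  ] mx [0.5105 0.1389 0.0755] mean [0.4453 0.131  0.065 ] rect [457.1 131.8] [106.8  15.6] 1.5
lower 1278 mn [ 0.3512 -0.1398  0.005 ] mx [0.5683 0.0157 0.0897] mean [ 0.46  -0.06   0.018] rect [459.4 -62.7] [216.2 154.2] 0.7
lower base plate 461 mn [ 0.4974 -0.1395  0.004 ] mx [0.5546 0.0155 0.0189] mean [ 0.5208 -0.0584  0.0093] rect [526.2 -62.3] [ 56.2 155. ] 0.7
balls 24 mn [ 0.515  -0.1087  0.0775] mx [ 0.5255 -0.0098  0.0897] mean [ 0.5209 -0.0585  0.0829] rect [520.
[... 685 characters left out ...]
5] 84.3
clip 45 mn [0.6214 0.0066 0.012 ] mx [0.6516 0.0432 0.1315] mean [0.6299 0.0213 0.0243] rect [632.8  28. ] [44.9 21.5] 61.2
bur 196 mn [ 0.6059 -0.1278  0.0123] mx [ 0.6669 -0.0493  0.1493] mean [ 0.6291 -0.0941  0.0302] rect [635.4 -89. ] [56.5 76.7] 4.9
dish 89 mn [ 0.6325 -0.1889  0.0122] mx [ 0.6656 -0.1555  0.0285] mean [ 0.65   -0.1724  0.0207] rect [ 648.9 -172. ] [32.2 32.7] 45.8
shelf [ 0.65342483 -0.23442157  0.73832531] [ 0.67930685 -0.01843454  0.74421724]
front edge shelf [ 0.64980573 -0.24995292  0.73551187]
mixer [ 0.57738374 -0.569214    0.07030072] [ 0.86003145 -0.10890406  0.7375561 ]
nozzle [ 0.5719987  -0.40112877  0.08390621] [ 0.62478043 -0.31071756  0.18795937]
```

View pics/crop.png

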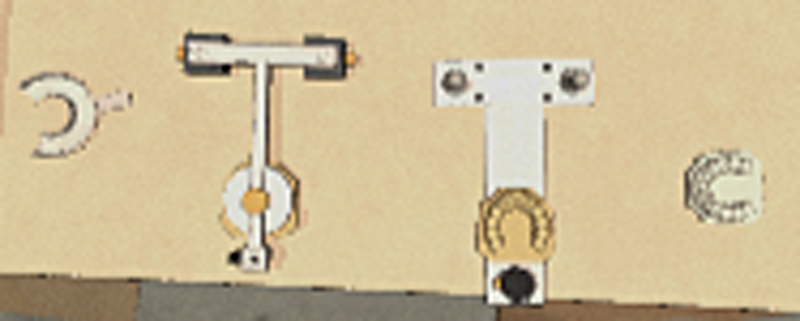

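The crop shows the tray's handle pointing right and slightly up, at crop pixel (130,98). The upper frame is a T with the spine at about x=262, crossbar at the top and thumbscrew at (255,200). The lower frame's balls are at (455,80) and (575,80). The white cast at (722,187) has its arch opening to the right. Next I'll refine the yaws and cross-check with the scene view.

```bash
cat > m2.py <<'E'
from m import *
print('-----')
p=D["top"]["p"]; hsv=cv2.cvtColor(p,cv2.COLOR_BGR2HSV)
def pca(q):
    c=q.mean(0); u,s,vt=np.linalg.svd(q-c); a=np.degrees(np.arctan2(vt[0,1],vt[0,0])); return c.round(4),round(a,1)
def colr(nm,b,m,zp):
    m=(box(*b)&m).astype(np.uint8); n,l,st,_=cv2.connectedComponentsWithStats(m); k=1+st[1:,4].argmax(); v,u=np.nonzero(l==k)
    q=np.array([ray("top",a,c,zp)[:2]*1000 for a,c in zip(u,v)],np.float32); r=cv2.minAreaRect(q)
    print(nm,len(q),np.round(r[0],1),np.round(r[1],1),round(r[2],1),"pca",pca(q)); return q
S,V=hsv[...,1],hsv[...,2]
print("table S,V",np.median(S[box(470,330,500,400)]),np.median(V[box(470,330,500,400)]))
colr("cast",(495,340,550,390),S<55,.012)
m=box(495,340,550,390)&(z>.012); print("cast z hist",np.percentile(z[m],[5,25,50,75,95]))
q=colr("tray",(258,315,310,365),S<55,.006)
# tray handle: points with y smaller than bowl
for lo,hi in((.225,.235),(.235,.245),(.245,.255),(.255,.262),(.262,.29),(.29,.35)):
    h=q[(q[:,1]>lo*1e3)&(q[:,1]<hi*1e3)]; print(lo,len(h),h.mean(0) if len(h) else 0, np.ptp(h[:,0]) if len(h) else 0)
# spine between crossbar and thumbscrew
m=box(335,325,370,358)&(z>.045)&(z<.07); q=w[m]; q=q[(q[:,0]>.445)&(q[:,0]<.515)]; 
print("spine",len(q),pca(q[:,:2]),"w",np.ptp(q[:,1]),"z",np.median(q[:,2]))
m=box(318,300,392,330)&(z>.05); q=w[m]; print("bar",pca(q[:,:2]), q.min(0),q.max(0))
m=box(318,300,392,400)&(hsv[...,0]>10)&(hsv[...,0]<28)&(S>130)&(z>.055); q=w[m]; q=q[q[:,0]<.46]; print("screw",len(q),q.mean(0),q[:,:2].min(0),q[:,:2].max(0))
m=box(335,380,365,402)&(z>.05); q=w[m]; print("pin",len(q),q.mean(0),q.min(0),q.max(0))
for nm,b in(("ballL",(410,305,440,340)),("ballR",(450,305,485,340))):
    m=box(*b)&(z>.07); q=w[m]; print(nm,len(q),q.mean(0),q[:,:2].min(0),q[:,:2].max(0))
m=box(410,312,485,412)&(z>.005)&(z<.02)&(S<50); q=w[m]; r=q[(q[:,0]>.505)&(q[:,0]<.53)]; print("base y",r[:,1].min(),r[:,1].max(), "stem", q[(q[:,0]<.49)&(q[:,0]>.45)][:,1].min(),q[(q[:,0]<.49)&(q[:,0]>.45)][:,1].max(),"x",q[:,0].min(),q[:,0].max())
s=W["scene"].reshape(-1,3); s=s[~np.isnan(s[:,0])]
def sc(nm,x0,x1,y0,y1,zl,zh=.3):
    q=s[(s[:,0]>x0)&(s[:,0]<x1)&(s[:,1]>y0)&(s[:,1]<y1)&(s[:,2]>zl)&(s[:,2]<zh)]
    if len(q): print("scene",nm,len(q),"mn",q.min(0).round(4),"mx",q.max(0).round(4),"med",np.median(q,0).round(4),pca(q[:,:2]))
sc("table",.45,.5,.0,.04,-.1); sc("table2",.4,.5,-.18,-.15,-.1)
sc("cast",.39,.49,-.28,-.18,.012);sc("tray",.43,.55,.22,.34,.006)
sc("bar",.505,.57,.06,.2,.045);sc("spine",.45,.51,.11,.15,.045);sc("balls",.5,.54,-.13,.01,.07)
sc("lcast",.37,.44,-.1,-.02,.03)
sc("gfloor",.40,.5,-.41,-.36,-.1,.04); sc("rfloor",.45,.55,.38,.45,-.1,.04)
for nm,a in(("gfloor",(590,330,630,380)),("rfloor",(195,310,225,360))): print(nm,np.nanmedian(w[box(*a)],0))
E
python3 m2.py | sed '1,/-----/d'
```

```text
table S,V 73.0 219.0
cast 247 [ 443.7 -220.1] [51.8 55.1] 89.9 pca (array([ 444.6443, -222.1306], dtype=float32), np.float32(67.8))
cast z hist [0.01475054 0.01737353 0.02009238 0.02973034 0.03444468]
tray 194 [493.4 280.2] [59.6 80.2] 0.8 pca (array([496.004 , 283.3781], dtype=float32), np.float32(-108.4))
0.225 0 0 0
0.235 8 [505.4389 241.9345] 9.978882
0.245 10 [503.00186 250.53145] 10.023224
0.255 6 [500.24283 258.45483] 6.66687
0.262 98 [491.91144 277.7501 ] 56.39682
0.29 72 [499.20102 302.28238] 59.87387
spine 68 (array([0.4873, 0.1306]), np.float64(178.9)) w 0.00976414615557683 z 0.058516900293575064
bar (array([0.5362, 0.1281]), np.float64(89.6)) [0.51363522 0.06964845 0.05002446] [0.54987509 0.18776012 0.06515839]
screw 26 [0.4312069  0.13195449 0.06924226] [0.42277631 0.12320799] [0.43837731 0.13888815]
pin 69 [0.39326792 0.13349426 0.06017855] [0.37834322 0.12126295 0.05054423] [0.4099061  0.14919093 0.08288898]
ballL 12 [ 0.5201573  -0.01367955  0.08209829] [ 0.51500789 -0.01907399] [ 0.52439527 -0.00982553]
ballR 12 [ 0.52156539 -0.10327771  0.08372299] [ 0.51625429 -0.1
[... 1026 characters left out ...]
(177.3))
scene balls 24 mn [ 0.5138 -0.1054  0.0701] mx [ 0.5275 -0.0049  0.0844] med [ 0.5194 -0.0543  0.078 ] (array([ 0.5197, -0.0537]), np.float64(91.2))
scene lcast 127 mn [ 0.3714 -0.0798  0.03  ] mx [ 0.437  -0.0318  0.0475] med [ 0.4121 -0.0573  0.039 ] (array([ 0.4086, -0.0556]), np.float64(174.1))
scene gfloor 17 mn [ 0.4589 -0.4089 -0.0014] mx [ 0.4989 -0.3975  0.0035] med [ 4.774e-01 -4.011e-01  1.000e-04] (array([ 0.4783, -0.4023]), np.float64(174.5))
scene rfloor 660 mn [ 0.4503  0.38   -0.0022] mx [0.55   0.4499 0.0059] med [0.4972 0.4154 0.0015] (array([0.4981, 0.4152]), np.float64(-179.6))
gfloor [ 0.46756754 -0.40120569  0.00426782]
rfloor [0.49816649 0.44337035 0.00387838]
```

Request:
play_rows(
  motion=[
    [[0,0,0,-9.85],[0,0,0,-9.85],[0,0,0,-9.85],[0,0,0,-9.85],[0,0,0,-9.85],[0,0,0,-9.85],[0,0,0,-9.85],[-4.5,-2.7,0,0],[-4.5,-2.7,0,0],[-4.5,-2.7,0,0],[-4.5,-2.7,0,0],[-4.5,-2.7,0,0]],
  ],
  claw=1,
)

```text
time: 1.6
tool_pos: [0.3601, -0.3564, 0.2222]
ee_rot: [[0.0, -1.0, -0.0], [-1.0, -0.0, 0.0], [-0.0, 0.0, -1.0]]
wrist_force: [1.4, -0.2, -0.2]
gripper_width: 0.999
finger_force: 0.0
```

```bash
cat >> h.py <<'E'
def go(x=None,y=None,z=None,yawy=None):
    s=arm.read_state(); R=s["ee_rot"]; p=s["tool_pos"]
    ty=np.degrees(np.arctan2(R[1,1],R[0,1]))
    print("t",s["time"],"pos",p.round(4),"yaw_y",ty.round(2),"Rz",R[:,2].round(4),"F",s["wrist_force"].round(1),"w",round(s["gripper_width"],3),"ff",round(s["finger_force"],1),"j",np.round(s["joint_pos"],0))
    if x is None: return
    turn=0 if yawy is None else -((yawy-ty+180)%360-180)
    d=np.array([x,y,z])-p
    a=np.radians(ty if yawy is None else yawy); Y=np.array([np.cos(a),np.sin(a),0]); Z=np.array([0,0,-1.]); X=np.cross(Y,Z)
    print("turn",round(turn,2),"then shift cm",(100*np.array([d@X,d@Y,d@Z])).round(2),"| shift first",(100*R.T@d).round(2))
E
python3 -c "
from h import *
go(.443,-.221,.06,180)"
```

```text
t 1.6 pos [ 0.3601 -0.3564  0.2222] yaw_y -179.99 Rz [-4.e-04  4.e-04 -1.e+00] F [ 1.4 -0.2 -0.2] w 0.999 ff 0.0 j [-26.  11. -16.  -0. -64.  26.]
turn 0.01 then shift cm [-13.54  -8.29  16.22] | shift first [-13.53  -8.3   16.23]
```

Request:
play_rows(
  motion=[
    [[-4.5,-2.8,2,0],[-4.5,-2.8,4,0],[-4.5,-2.7,4,0],[0,0,4,0],[0,0,3.5,0],[0,0,2,0],[0,0,1.5,0],[0,0,0.75,0],[0,0,0,0]],
  ],
)

```text
time: 2.72
tool_pos: [0.4392, -0.2281, 0.0092]
ee_rot: [[0.0, -1.0, -0.001], [-1.0, -0.0, 0.0], [-0.0, 0.001, -1.0]]
wrist_force: [0.6, 0.4, 1.0]
gripper_width: 0.999
finger_force: 0.0
```

Request:
play_rows(
  motion=[
    [[0,0,0,0],[0,0,0,0],[0,0,0,0],[0,0,0,0],[0,0,0,0],[0,0,0,0],[0,0,0,0]],
  ],
  claw=-1,
)

```text
time: 3.6
tool_pos: [0.4404, -0.2283, 0.01]
ee_rot: [[0.001, -1.0, 0.002], [-1.0, -0.001, -0.0], [0.0, -0.002, -1.0]]
wrist_force: [0.5, 0.2, 4.5]
gripper_width: 0.644
finger_force: 30.0
```

Request:
play_rows(
  motion=[
    [[0,0,-1,0],[0,0,-3,0],[0,0,-4,0],[0,0,-4,0],[4,0,0,0],[4,0,0,0],[4,0,0,0],[3.5,0,0,0],[0,0,0,0]],
  ],
)

```text
time: 4.72
tool_pos: [0.4382, -0.3844, 0.1285]
ee_rot: [[-0.003, -1.0, -0.002], [-1.0, 0.003, 0.001], [-0.001, 0.002, -1.0]]
wrist_force: [-0.5, -1.2, -1.0]
gripper_width: 0.641
finger_force: 30.0
```

```bash
python3 -c "
from h import *
go(.437,-.383,.014,180)
p,d=imaging.camera('top'); cv2.imwrite('pics/g1.png',cv2.resize(p[170:280,300:440],(760,597),interpolation=cv2.INTER_CUBIC))
w=cloud('top',d); m=(w[...,0]>.3)&(w[...,0]<.65)&(w[...,1]<-.28)&(w[...,1]>-.5)&(w[...,2]>.045)&(w[...,2]<.075)
q=w[m]; print(q.min(0),q.max(0))"
```

```text
t 4.725 pos [ 0.4382 -0.3844  0.1285] yaw_y 179.82 Rz [-0.0024  0.0015 -1.    ] F [-0.5 -1.2 -1. ] w 0.641 ff 30.0 j [-25.  23. -13.  -0. -54.  25.]
turn -0.18 then shift cm [-0.14  0.12 11.45] | shift first [-0.12  0.09 11.45]
[ 0.35987848 -0.45771785  0.04501839] [ 0.5811973  -0.38249578  0.06608634]
```

View pics/g1.png

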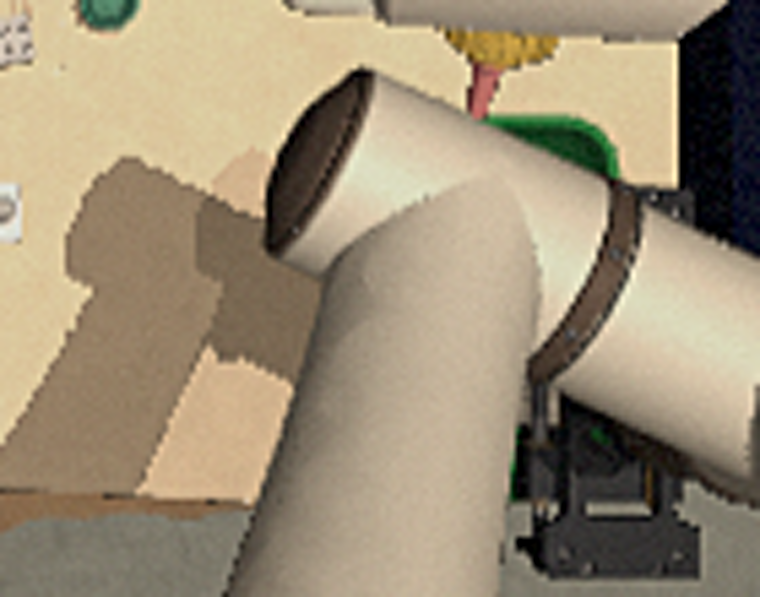

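The view shows the cast gone from the table and the gripper over the near half of the pan, with the wrist link near the nozzle at (480,90). I'll check the link's height before descending.

```bash
python3 -c "
from h import *
p,d=imaging.camera('top'); w=cloud('top',d)
for u,v in((350,120),(430,130),(480,170),(570,200),(500,80),(480,95),(600,15),(560,300)): print((u,v),w[170+int(v/5.43),300+int(u/5.43)].round(3))"
```

```text
(350, 120) [ 0.543 -0.194  0.473]
(430, 130) [ 0.542 -0.226  0.469]
(480, 170) [ 0.525 -0.242  0.474]
(570, 200) [ 0.515 -0.275  0.473]
(500, 80) [ 0.608 -0.411  0.005]
(480, 95) [ 0.59  -0.368  0.095]
(600, 15) [ 0.624 -0.4    0.184]
(560, 300) [ 0.477 -0.271  0.476]
```

Request:
play_rows(
  motion=[
    [[0,0,3,0],[0,0,3,0],[0,0,2.5,0],[0,0,1.5,0],[0,0,1,0],[0,0,0.4,0],[0,0,0,0],[0,0,0,0]],
  ],
)

```text
time: 5.82
tool_pos: [0.4401, -0.3834, 0.0163]
ee_rot: [[0.0, -1.0, 0.001], [-1.0, -0.0, -0.001], [0.001, -0.001, -1.0]]
wrist_force: [1.0, 0.8, -0.1]
gripper_width: 0.643
finger_force: 30.0
```

Request:
play_rows(
  motion=[
    [[0,-1,0,0],[0,-0.8,0.1,0],[0,0,0.15,0],[0,0,0,0]],
  ],
)

```text
time: 6.32
tool_pos: [0.4574, -0.3829, 0.0127]
ee_rot: [[0.0, -1.0, -0.001], [-1.0, -0.0, 0.0], [-0.0, 0.001, -1.0]]
wrist_force: [0.3, 1.2, -1.3]
gripper_width: 0.645
finger_force: 30.0
```

Request:
play_rows(
  motion=[
    [[0,0,0,0],[0,0,0,0],[0,0,0,0],[0,0,0,0],[0,0,-1,0],[0,0,-2,0],[0,0,-4,0],[0,0,-5,0],[0,0,-5,0],[0,0,0,0]],
  ],
  claw=0.5,
)

```text
time: 7.58
tool_pos: [0.4601, -0.3847, 0.1892]
ee_rot: [[0.001, -1.0, 0.01], [-1.0, -0.001, -0.006], [0.006, -0.01, -1.0]]
wrist_force: [-0.0, 0.5, -0.6]
gripper_width: 0.748
finger_force: 0.0
```

```bash
python3 -c "
from h import *
go(.5035,.249,.10,193)"
```

```text
t 7.575 pos [ 0.4601 -0.3847  0.1892] yaw_y -179.93 Rz [ 0.0102 -0.0062 -0.9999] F [-0.   0.5 -0.6] w 0.748 ff 0.0 j [-24.  21.  -7.   0. -62.  24.]
turn -12.93 then shift cm [-60.77 -18.49   8.92] | shift first [-63.42  -4.33   8.57]
```

Request:
play_rows(
  motion=[
    [[-3,-0.2,0,0],[-5.6,-0.38,0,0],[-5.6,-0.38,0,0],[-5.6,-0.38,0,0],[-5.6,-0.38,0,0],[-5.6,-0.38,0,0],[-5.6,-0.38,0,0],[-5.6,-0.38,0,0],[-5.6,-0.38,0,0],[-5.6,-0.38,0,0],[-5.6,-0.38,0,0],[-4.4,-0.3,0,-6.5]],
  ],
  claw=0,
)

```text
time: 9.07
tool_pos: [0.4998, 0.2529, 0.1827]
ee_rot: [[0.118, -0.993, -0.001], [-0.993, -0.118, -0.0], [0.0, 0.001, -1.0]]
wrist_force: [0.6, -0.9, 0.1]
gripper_width: 0.503
finger_force: 0.0
```

Request:
play_rows(
  motion=[
    [[0,0,0,-6.5],[0,0,3,0],[0,0,3,0],[0,0,0,0],[0,0,0,0]],
  ],
)

```text
time: 9.7
tool_pos: [0.501, 0.2512, 0.124]
ee_rot: [[0.226, -0.974, 0.001], [-0.974, -0.226, 0.001], [-0.0, -0.002, -1.0]]
wrist_force: [-0.3, -0.1, 0.3]
gripper_width: 0.497
finger_force: 0.0
```

```bash
python3 -c "
from h import *
go(.5035,.249,.003,193)
p,d=imaging.camera('scene'); cv2.imwrite('pics/t1.png',cv2.resize(p[190:290,130:260],(780,600),interpolation=cv2.INTER_CUBIC))
p,d=imaging.camera('top'); cv2.imwrite('pics/t1b.png',cv2.resize(p[190:250,130:220],(780,520),interpolation=cv2.INTER_CUBIC))
w=cloud('top',d); hs=cv2.cvtColor(p,cv2.COLOR_BGR2HSV)
m=(w[...,0]>.35)&(w[...,0]<.56)&(w[...,1]<-.31)&(w[...,1]>-.45)&(w[...,2]>.005)&(w[...,2]<.05)&(hs[...,1]<80)
q=w[m]; print('cast in pan',len(q),q.min(0),q.max(0))
q=w[(w[...,0]>.36)&(w[...,0]<.62)&(w[...,1]<-.30)&(w[...,1]>-.47)&(w[...,2]>.05)&(w[...,2]<.07)];print('green rim',q.min(0),q.max(0))"
```

```text
t 9.7 pos [0.501  0.2512 0.124 ] yaw_y -166.95 Rz [ 1.4e-03  5.0e-04 -1.0e+00] F [-0.3 -0.1  0.3] w 0.497 ff 0.0 j [ 43.  21. -17.   0. -52. -30.]
turn 0.05 then shift cm [ 0.27 -0.2  12.1 ] | shift first [ 0.28 -0.18 12.1 ]
cast in pan 302 [ 0.35237855 -0.40318193  0.00502313] [ 0.53422149 -0.31166608  0.03917732]
green rim [ 0.3600143  -0.46283389  0.05008448] [ 0.58112443 -0.3035683   0.06817301]
```

View pics/t1.png

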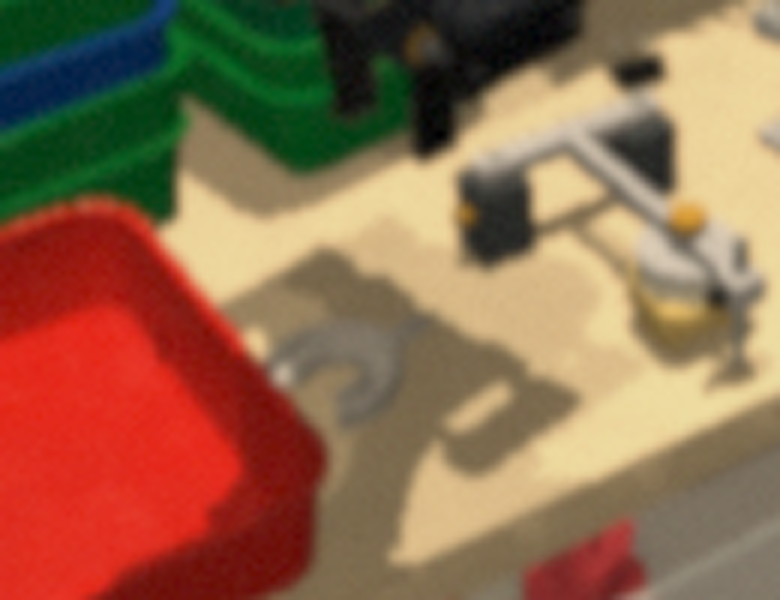

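The view shows the tray undisturbed at (350,370), its handle tip at (425,322), with the fingers above it.

Request:
play_rows(
  motion=[
    [[0.3,-0.2,3,0],[0,0,3,0],[0,0,2.5,0],[0,0,2,0],[0,0,1,0],[0,0,0.5,0],[0,0,0,0],[0,0,0,0]],
  ],
)

```text
time: 10.8
tool_pos: [0.5034, 0.2489, 0.0038]
ee_rot: [[0.226, -0.974, 0.001], [-0.974, -0.226, 0.001], [-0.001, -0.001, -1.0]]
wrist_force: [-0.2, -0.4, -0.1]
gripper_width: 0.497
finger_force: 0.0
```

Request:
play_rows(
  motion=[
    [[0,0,0.15,0],[0,0,0,0],[0,0,0,0],[0,0,0,0],[0,0,0,0],[0,0,0,0],[0,0,0,0],[0,0,0,0]],
  ],
  claw=-1,
)

```text
time: 11.8
tool_pos: [0.503, 0.2485, 0.0015]
ee_rot: [[0.225, -0.974, 0.0], [-0.974, -0.225, 0.0], [-0.0, -0.0, -1.0]]
wrist_force: [0.9, -0.4, 0.5]
gripper_width: 0.124
finger_force: 30.0
```

Request:
play_rows(
  motion=[
    [[0,0,-2,0],[0,0,-4,0],[0,0,-5,0],[0,0,-1,0],[-3.5,-0.9,0,0],[-3.5,-0.9,0,0],[-3.5,-0.9,0,0],[-3.2,-0.9,0,0],[0,0,0,0],[0,0,0,0]],
  ],
)

```text
time: 13.05
tool_pos: [0.5065, 0.3892, 0.1203]
ee_rot: [[0.225, -0.974, -0.002], [-0.974, -0.225, -0.002], [0.001, 0.002, -1.0]]
wrist_force: [0.3, 0.3, -1.0]
gripper_width: 0.128
finger_force: 30.0
```

```bash
python3 -c "
from h import *
go(.507,.390,.014)
p,d=imaging.camera('scene'); cv2.imwrite('pics/t2.png',cv2.resize(p[170:310,80:260],(780,607)[:2],interpolation=cv2.INTER_CUBIC)[:600])"
```

```text
t 13.05 pos [0.5065 0.3892 0.1203] yaw_y -166.99 Rz [-0.002  -0.0019 -1.    ] F [ 0.3  0.3 -1. ] w 0.128 ff 30.0 j [ 52.  28.  -5.  -0. -57. -39.]
turn 0 then shift cm [-0.06 -0.07 10.63] | shift first [-0.08 -0.1  10.63]
```

View pics/t2.png

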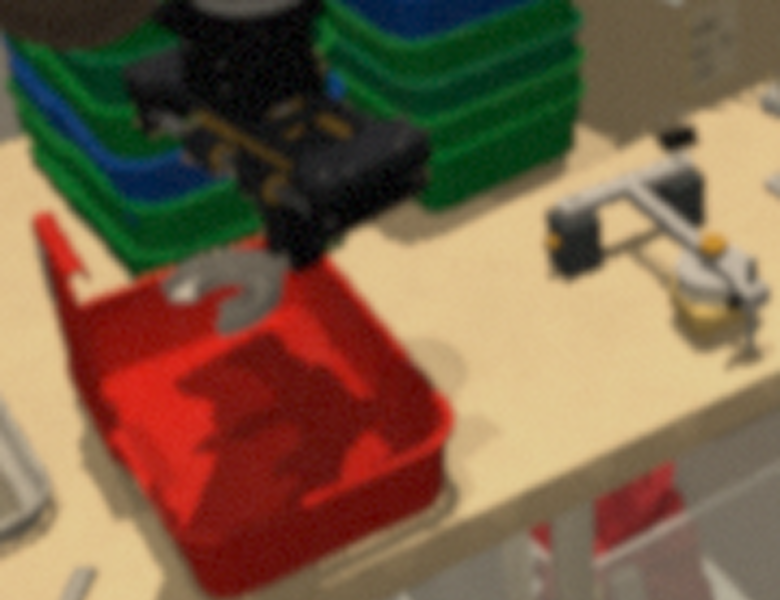

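The view shows the tray held by its handle at (225,285), over the middle of the red pan and clear of the flag at (60,240).

Request:
play_rows(
  motion=[
    [[0.4,0,3,0],[0,0,3,0],[0,0,2.3,0],[0,0,1.3,0],[0,0,0.8,0],[0,0,0.3,0],[0,0,0,0],[0,0,0,0]],
  ],
)

```text
time: 14.1
tool_pos: [0.5084, 0.3866, 0.0153]
ee_rot: [[0.226, -0.974, 0.001], [-0.974, -0.226, 0.001], [-0.001, -0.001, -1.0]]
wrist_force: [0.1, 0.2, -0.6]
gripper_width: 0.124
finger_force: 30.0
```

Request:
play_rows(
  motion=[
    [[0,0,0,0],[0,0,0,0],[0,0,0,0],[0,0,0,0],[0,0,-1,0],[0,0,-2,0],[0,0,-4,0],[0,0,-5,0],[0,0,-5,0],[0,0,0,0],[0,0,0,0]],
  ],
  claw=0,
)

```text
time: 15.48
tool_pos: [0.5076, 0.3859, 0.1847]
ee_rot: [[0.225, -0.974, -0.0], [-0.974, -0.225, 0.0], [-0.001, 0.0, -1.0]]
wrist_force: [0.1, -0.2, -1.3]
gripper_width: 0.499
finger_force: 0.0
```

```bash
python3 -c "
from h import *
go(.489,.1305,.13,-91.5)"
```

```text
t 15.475 pos [0.5076 0.3859 0.1847] yaw_y -166.99 Rz [-4.e-04  5.e-04 -1.e+00] F [ 0.1 -0.2 -1.3] w 0.499 ff 0.0 j [ 52.  25.  -1.  -0. -64. -39.]
turn -75.49 then shift cm [-1.2  25.58  5.47] | shift first [24.47  7.56  5.46]
```

Request:
play_rows(
  motion=[
    [[4.9,1.5,0,0],[4.9,1.5,0,0],[4.9,1.5,0,0],[4.9,1.5,0,0],[4.9,1.5,0,0],[0,0,0,-9.5],[0,0,0,-9.5],[0,0,0,-9.5],[0,0,0,-9.5],[0,0,0,-9.5],[0,0,0,-9.5],[0,0,0,-9.5]],
  ],
)

```text
time: 16.98
tool_pos: [0.4892, 0.13, 0.1829]
ee_rot: [[0.984, -0.177, -0.003], [-0.177, -0.984, -0.002], [-0.003, 0.002, -1.0]]
wrist_force: [-0.3, -0.5, 0.2]
gripper_width: 0.501
finger_force: 0.0
```

Request:
play_rows(
  motion=[
    [[0,0,2,-9],[0,0,2,0],[0,0,2,0],[0,0,0,0],[0,0,0,0],[0,0,0,0]],
  ],
)

```text
time: 17.73
tool_pos: [0.4906, 0.1308, 0.1252]
ee_rot: [[1.0, -0.026, 0.001], [-0.026, -1.0, 0.001], [0.001, -0.001, -1.0]]
wrist_force: [-0.5, -0.2, 0.7]
gripper_width: 0.501
finger_force: 0.0
```

```bash
python3 -c "
from h import *
go(.489,.1305,.032,-91.5)
p,d=imaging.camera('scene'); cv2.imwrite('pics/u1.png',cv2.resize(p[170:280,180:320],(760,597),interpolation=cv2.INTER_CUBIC))
p,d=imaging.camera('top'); w=cloud('top',d); cv2.imwrite('pics/u1t.png',p)
hs=cv2.cvtColor(p,cv2.COLOR_BGR2HSV)
for nm,(x0,x1,y0,y1),z0,z1 in (('spine',(.44,.515,.11,.15),.045,.066),('bar',(.505,.57,.05,.21),.045,.07),('redpan tray',(.42,.6,.35,.48),.008,.03),('red rim',(.3,.7,.3,.495),.05,.07)):
    m=(w[...,0]>x0)&(w[...,0]<x1)&(w[...,1]>y0)&(w[...,1]<y1)&(w[...,2]>z0)&(w[...,2]<z1)
    if 'tray' in nm: m&=hs[...,1]<90
    q=w[m]; print(nm,len(q), q.min(0).round(4),q.max(0).round(4),q.mean(0).round(4)) if len(q) else print(nm,0)
"
```

```text
t 17.725 pos [0.4906 0.1308 0.1252] yaw_y -91.47 Rz [ 1.2e-03  7.0e-04 -1.0e+00] F [-0.5 -0.2  0.7] w 0.501 ff 0.0 j [ 33.  16. -24.   0. -50.  55.]
turn 0.03 then shift cm [-0.16  0.03  9.32] | shift first [-0.17  0.04  9.32]
spine 25 [0.4407 0.1125 0.0465] [0.4506 0.1412 0.0617] [0.4442 0.1253 0.0536]
bar 110 [0.5275 0.0697 0.0454] [0.55   0.1393 0.0665] [0.5398 0.0997 0.057 ]
redpan tray 133 [0.4646 0.3756 0.008 ] [0.5273 0.458  0.024 ] [0.5002 0.4218 0.0128]
red rim 307 [0.3755 0.3001 0.0501] [0.6926 0.4945 0.0695] [0.5768 0.3905 0.0602]
```

View pics/u1.png

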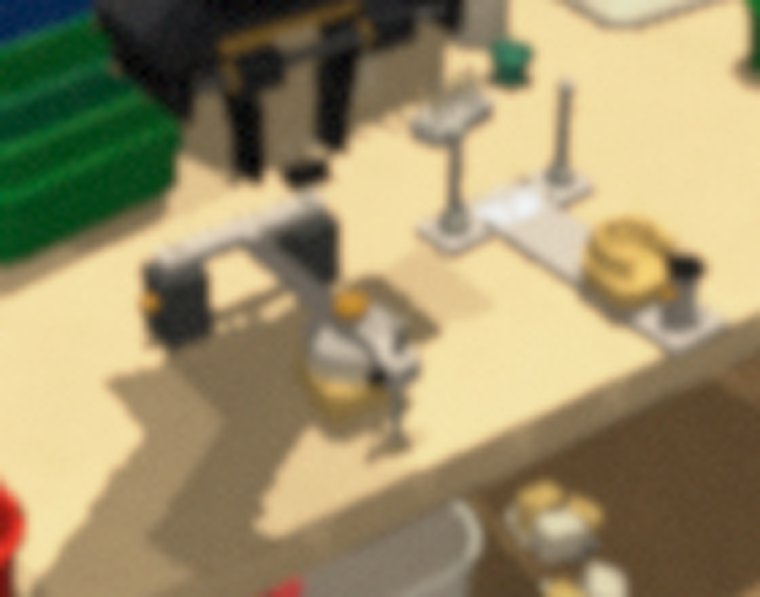

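The tray now lies in the red pan at (0.50, 0.42). The view shows the fingers above the spine, with the thumbscrew at (350,303) and crossbar at (235,235), both undisturbed.

Request:
play_rows(
  motion=[
    [[-0.15,0,2.5,0],[0,0,2.5,0],[0,0,2,0],[0,0,1.3,0],[0,0,0.7,0],[0,0,0.3,0],[0,0,0,0],[0,0,0,0]],
  ],
)

```text
time: 18.82
tool_pos: [0.4891, 0.1308, 0.032]
ee_rot: [[1.0, -0.026, 0.001], [-0.026, -1.0, 0.001], [0.001, -0.001, -1.0]]
wrist_force: [-0.2, 0.5, 0.3]
gripper_width: 0.503
finger_force: 0.0
```

Request:
play_rows(
  motion=[
    [[0,0,0,0],[0,0,0,0],[0,0,0,0],[0,0,0,0],[0,0,0,0],[0,0,0,0],[0,0,0,0],[0,0,0,0],[0,0,0,0]],
  ],
  claw=-1,
)

```text
time: 19.95
tool_pos: [0.4889, 0.1308, 0.0316]
ee_rot: [[1.0, -0.026, 0.001], [-0.026, -1.0, 0.0], [0.001, -0.0, -1.0]]
wrist_force: [0.6, 1.9, -0.8]
gripper_width: 0.109
finger_force: 30.0
```

Request:
play_rows(
  motion=[
    [[0,0,-0.3,0],[0,0,-0.7,0],[0,0,-1,0],[0,0,0,0],[0,0,0,0],[0,0,0,0]],
  ],
)

```text
time: 20.7
tool_pos: [0.4884, 0.1304, 0.0513]
ee_rot: [[1.0, -0.026, -0.001], [-0.026, -1.0, -0.0], [-0.001, 0.0, -1.0]]
wrist_force: [0.3, 0.2, -3.5]
gripper_width: 0.11
finger_force: 30.0
```

```bash
python3 -c "
from h import *
s=arm.read_state(); print(s['ft_torque'])
go(.4725,-.0592,.16,-89.2)"
```

```text
[-0.12105843  0.10108036 -0.01305339]
t 20.7 pos [0.4884 0.1304 0.0513] yaw_y -91.48 Rz [-6.e-04 -3.e-04 -1.e+00] F [ 0.3  0.2 -3.5] w 0.11 ff 30.0 j [ 33.  22. -29.  -0. -39.  55.]
turn -2.28 then shift cm [ -1.86  18.94 -10.87] | shift first [ -1.11  19.   -10.87]
```

Request:
play_rows(
  motion=[
    [[0,0,-1,0],[0,0,-2,0],[0,0,-3,0],[0,0,-3,0],[0,0,-1.5,0],[0,0,-0.4,-2.3],[0,1,0,0],[0,1.5,0,0],[0,1.5,0,0],[0,0.5,0,0],[0,0,0,0],[0,0,0,0]],
  ],
)

```text
time: 22.2
tool_pos: [0.4895, 0.0857, 0.1605]
ee_rot: [[1.0, 0.014, 0.0], [0.014, -1.0, 0.0], [0.0, -0.0, -1.0]]
wrist_force: [0.5, 0.5, -3.6]
gripper_width: 0.108
finger_force: 30.0
```

```bash
python3 -c "
from h import *
go(.4725,-.0592,.16,-89.2)
p,d=imaging.camera('scene'); cv2.imwrite('pics/u2.png',cv2.resize(p[140:270,180:350],(780,596),interpolation=cv2.INTER_CUBIC)); np.savez('s2.npz',p=p,d=d)
p,d=imaging.camera('top'); np.savez('t2.npz',p=p,d=d); cv2.imwrite('pics/u2t.png',cv2.resize(p[180:270,190:330],(780,501),interpolation=cv2.INTER_CUBIC))
"
```

```text
t 22.2 pos [0.4895 0.0857 0.1605] yaw_y -89.18 Rz [ 2.e-04  2.e-04 -1.e+00] F [ 0.5  0.5 -3.6] w 0.108 ff 30.0 j [ 29.  13. -22.  -0. -55.  62.]
turn 0.02 then shift cm [-1.9  14.46  0.05] | shift first [-1.91 14.46  0.05]
```

View pics/u2.png

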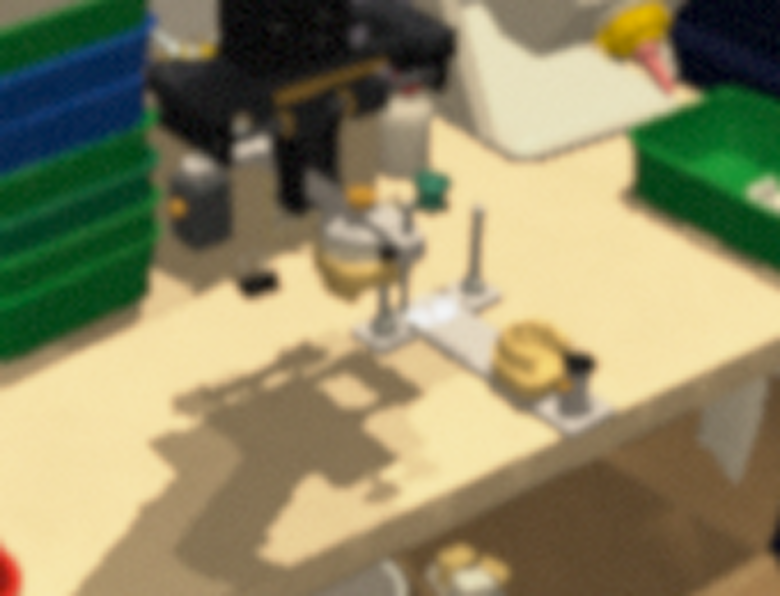

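View pics/u2t.png

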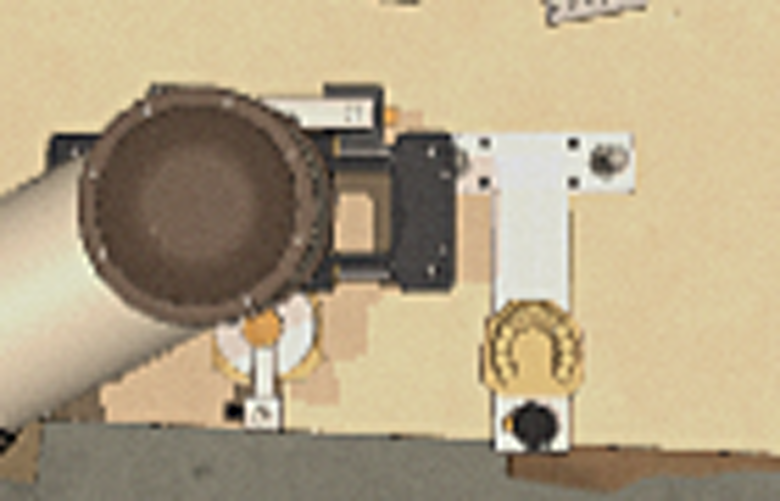

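The scene view shows the frame held clear of the table, thumbscrew at (360,197). The top view shows its crossbar end at (350,113), thumbscrew at (263,328) and spine front at (262,412). The lower balls are at (458,158) and (608,158). Now I'll measure level and x offset.

```bash
cat > m3.py <<'E'
from h import *
import sys
T=np.load(sys.argv[1]); w=cloud("top",T["d"]); hs=cv2.cvtColor(T["p"],cv2.COLOR_BGR2HSV); 
s=arm.read_state(); X,Y,Zt=s["tool_pos"]; Z=Zt-.032
def r(nm,x0,x1,y0,y1,z0,z1,c=None):
    m=(w[...,0]>X+x0)&(w[...,0]<X+x1)&(w[...,1]>Y+y0)&(w[...,1]<Y+y1)&(w[...,2]>Z+z0)&(w[...,2]<Z+z1)
    if c is not None: m&=c
    q=w[m]-[X,Y,Z]
    if len(q): print(nm,len(q),"mn",q.min(0).round(4),"mx",q.max(0).round(4),"mean",q.mean(0).round(4))
    else: print(nm,0)
    return q
br=(hs[...,0]>8)&(hs[...,0]<30)&(hs[...,1]>120)
wh=(hs[...,1]<60)&(hs[...,2]>140)
r("screw (-60,0,68)",-.08,-.035,-.03,.03,.06,.08,br)
r("spine front",-.098,-.078,-.012,.012,.045,.08)
r("pin/front",-.125,-.094,-.02,.02,.045,.09)
q=r("bar right white",.03,.065,-.06,-.015,.048,.07,wh)
r("housing right",.02,.08,-.063,-.03,.03,.07)
r("housing right dark",.02,.08,-.063,-.03,.03,.07,hs[...,2]<110)
r("plaster top",-.09,-.035,-.03,.03,.03,.052)
E
python3 m3.py t2.npz
```

```text
screw (-60,0,68) 28 mn [-0.0652 -0.0087  0.0662] mx [-0.0513  0.0052  0.0738] mean [-0.0591 -0.002   0.07  ]
spine front 40 mn [-0.0971 -0.0114  0.0454] mx [-0.0793  0.0117  0.0662] mean [-0.0882 -0.0018  0.0587]
pin/front 51 mn [-0.1103 -0.0118  0.0517] mx [-0.0959  0.0145  0.0864] mean [-0.1021 -0.      0.0625]
bar right white 67 mn [ 0.044  -0.0542  0.0555] mx [ 0.0559 -0.0173  0.0655] mean [ 0.0499 -0.0361  0.0605]
housing right 107 mn [ 0.0362 -0.0623  0.0322] mx [ 0.0622 -0.0309  0.0655] mean [ 0.0494 -0.0465  0.0532]
housing right dark 50 mn [ 0.0362 -0.0597  0.0429] mx [ 0.0622 -0.0309  0.0558] mean [ 0.0476 -0.0493  0.0487]
plaster top 129 mn [-0.0847 -0.0296  0.0303] mx [-0.0438  0.0254  0.0519] mean [-0.0683 -0.0069  0.0439]
```

Request:
play_rows(
  motion=[
    [[-0.2,1,0,0],[-0.3,2.5,0,0],[-0.4,3,0,0],[-0.4,3,0,0],[-0.4,2.5,0,0],[-0.2,1.5,0,0],[-0.15,0.76,0,0],[0,0,0,0],[0,0,0,0],[0,0,0,0]],
  ],
)

```text
time: 23.55
tool_pos: [0.4711, -0.0567, 0.1605]
ee_rot: [[1.0, 0.015, 0.0], [0.015, -1.0, 0.0], [0.0, -0.0, -1.0]]
wrist_force: [-0.5, 0.6, -3.5]
gripper_width: 0.113
finger_force: 30.0
```

```bash
python3 -c "
from h import *
go(.471,-.0572,.11,-89.2)
p,d=imaging.camera('top'); np.savez('t3.npz',p=p,d=d)
p,d=imaging.camera('scene'); np.savez('s3.npz',p=p,d=d)
"; python3 m3.py t3.npz
```

```text
t 23.55 pos [ 0.4711 -0.0567  0.1605] yaw_y -89.12 Rz [ 1.e-04  1.e-04 -1.e+00] F [-0.5  0.6 -3.5] w 0.113 ff 30.0 j [ 13.  11. -25.  -0. -54.  78.]
turn 0.08 then shift cm [-0.01  0.04  5.05] | shift first [-0.01  0.05  5.05]
screw (-60,0,68) 0
spine front 51 mn [-0.098  -0.0117  0.047 ] mx [-0.078   0.011   0.0656] mean [-0.088  -0.001   0.0583]
pin/front 59 mn [-0.1085 -0.0112  0.0482] mx [-0.0941  0.0168  0.0856] mean [-0.1014  0.0018  0.0624]
bar right white 19 mn [ 0.0529 -0.0544  0.056 ] mx [ 0.0563 -0.0151  0.0642] mean [ 0.0553 -0.0362  0.06  ]
housing right 39 mn [ 0.0506 -0.059   0.0424] mx [ 0.0627 -0.0305  0.0631] mean [ 0.0583 -0.0463  0.0524]
housing right dark 14 mn [ 0.0512 -0.059   0.0424] mx [ 0.0627 -0.0305  0.0521] mean [ 0.0604 -0.0475  0.048 ]
plaster top 67 mn [-0.0862 -0.03    0.03  ] mx [-0.0676  0.0245  0.0517] mean [-0.0781 -0.0034  0.0421]
```

Request:
play_rows(
  motion=[
    [[0,0.05,1,0],[0,0,2,0],[0,0,1,0],[0,0,0.5,0],[0,0,0.5,0],[0,0,0,0],[0,0,0,0],[0,0,0,0]],
  ],
)

```text
time: 24.65
tool_pos: [0.4712, -0.0578, 0.1109]
ee_rot: [[1.0, 0.014, 0.001], [0.014, -1.0, 0.0], [0.001, -0.0, -1.0]]
wrist_force: [-0.7, 0.1, -3.5]
gripper_width: 0.112
finger_force: 30.0
```

```bash
python3 -c "
from h import *
go(.471,-.0572,.0907,-89.2); print(arm.read_state()['ft_torque'])
p,d=imaging.camera('scene'); np.savez('s4.npz',p=p,d=d); cv2.imwrite('pics/f.png',cv2.resize(p[155:255,220:350],(780,600),interpolation=cv2.INTER_CUBIC))
"
```

```text
t 24.65 pos [ 0.4712 -0.0578  0.1109] yaw_y -89.17 Rz [ 8.e-04  1.e-04 -1.e+00] F [-0.7  0.1 -3.5] w 0.112 ff 30.0 j [ 13.  14. -29.   0. -46.  78.]
turn 0.03 then shift cm [-0.02 -0.06  2.02] | shift first [-0.02 -0.06  2.02]
[-0.09347019  0.1242154  -0.0015497 ]
```

View pics/f.png

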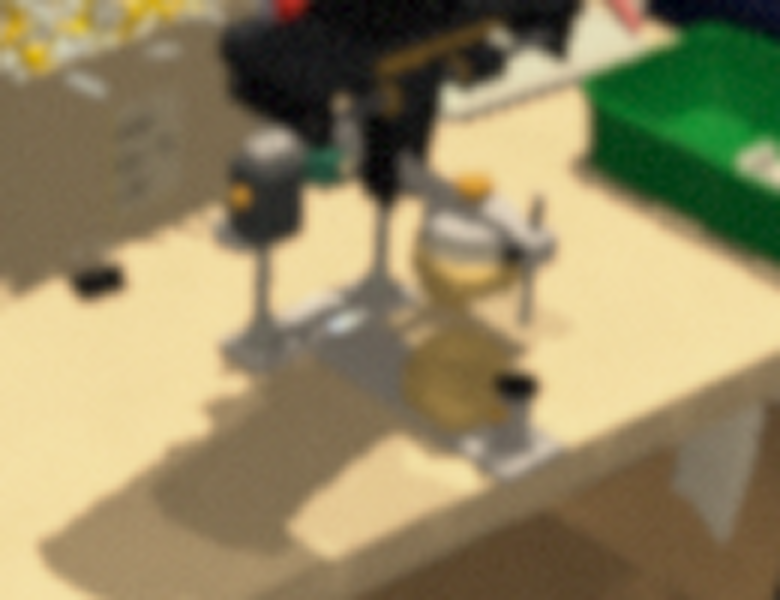

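The left post at (262,280) enters the housing (230–300, bottom at about 235) near its middle, the pin lines up over the incisal table, and there is no contact force.

Request:
play_rows(
  motion=[
    [[0,-0.05,0.5,0],[0,0,0.6,0],[0,0,0.5,0],[0,0,0.3,0],[0,0,0.1,0],[0,0,0,0],[0,0,0,0],[0,0,0,0]],
  ],
)

```text
time: 25.7
tool_pos: [0.471, -0.0573, 0.0907]
ee_rot: [[1.0, 0.014, 0.0], [0.014, -1.0, 0.0], [0.0, -0.0, -1.0]]
wrist_force: [-0.9, 0.0, -4.1]
gripper_width: 0.108
finger_force: 30.0
```

```bash
python3 - <<'E'
from h import *
go(.471,-.0572,.0907,-89.2); print(arm.read_state()['ft_torque'])
# green pan: cast still inside; scene heights of upper
p,d=imaging.camera('top'); np.savez('t5.npz',p=p,d=d); w=cloud('top',d); hs=cv2.cvtColor(p,cv2.COLOR_BGR2HSV)
m=(w[...,0]>.39)&(w[...,0]<.53)&(w[...,1]<-.33)&(w[...,1]>-.44)&(w[...,2]>.008)&(w[...,2]<.05)&(hs[...,1]<80)
q=w[m]; print('cast',len(q),np.percentile(q,[3,97],axis=0).round(3))
E
python3 m3.py t5.npz
```

```text
t 25.7 pos [ 0.471  -0.0573  0.0907] yaw_y -89.18 Rz [ 4.e-04  1.e-04 -1.e+00] F [-0.9  0.  -4.1] w 0.108 ff 30.0 j [ 13.  16. -30.   0. -43.  78.]
turn 0.02 then shift cm [-0.   -0.01 -0.  ] | shift first [-0.   -0.01 -0.  ]
[-0.10951183  0.14309956  0.01615934]
cast 282 [[ 0.431 -0.397  0.015]
 [ 0.48  -0.346  0.037]]
screw (-60,0,68) 4 mn [-0.0659 -0.0059  0.0681] mx [-0.0655  0.0029  0.0738] mean [-0.0657 -0.0015  0.071 ]
spine front 40 mn [-0.0961 -0.0106  0.0482] mx [-0.078   0.0105  0.067 ] mean [-0.0869 -0.0013  0.0589]
pin/front 50 mn [-0.1109 -0.0099  0.0522] mx [-0.0954  0.0169  0.0849] mean [-0.1027  0.0016  0.0623]
bar right white 26 mn [ 0.0501 -0.0533  0.0573] mx [ 0.0563 -0.0175  0.0634] mean [ 0.0543 -0.0373  0.0603]
housing right 45 mn [ 0.0478 -0.0628  0.03  ] mx [ 0.0629 -0.0304  0.0634] mean [ 0.0569 -0.0465  0.0518]
housing right dark 17 mn [ 0.0478 -0.0582  0.0435] mx [ 0.0629 -0.0304  0.0523] mean [ 0.0597 -0.0481  0.0473]
plaster top 66 mn [-0.0867 -0.0297  0.0308] mx [-0.0642  0.025   0.0519] mean [-0.0777 -0.0029  0.0418]
```

The frame is level, on position and free of contact, and the cast and tray are in their pans, so I'm handing in.

```bash
python3 -c "
from workcell import arm
print(arm.sign_off())"
```

```text
the job is handed in; nothing more can be done
None
```

The job is handed in at 25.7 s: the white cast is in the green pan, the impression tray is in the red pan, and the upper frame is held level over the lower with the tooth rows about 15 mm apart; the left ball was seen entering its housing, and the right is inferred from the measured positions and the absence of contact force.

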